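Put the coin sorter together on its shaker base

ROBOT

A 7-joint arm with a two-finger parallel gripper is mounted at the origin on the work surface. World frame = base frame: x ahead of the robot, y to its left, z up, the work surface at z = 0. Lengths are in mm, angles in rad, forces in N, time in s.
With the tool pointing down it reaches from about 400 to 875 mm from the base axis. Payload 4.4 kg.
Tool frame: the origin (TCP) lies midway between the tips of the shut fingers; the grasp point (between the pads) lies 19 mm behind it; z points along the fingers, y is the line along which they close (so a half turn about z gives the same grasp; the last joint's range is limited). The gripper opens to 85 mm and grips with 20 to 120 N. Pads are 22 mm wide; open, the fingers measure 114 mm over their backs; the gripper's body (76 mm by 85 mm) begins 54 mm behind the grasp point. The pads swing forward as they close: fully open they stand 13 mm farther back than shut.
Start: joints at [1.255, 0.628, 0.038, 1.517, -0.027, 0.996, -0.02], TCP at [160.714, -629.832, 231.313] pointing down, gripper open.
Joint ranges: [-3.06, 3.06], [-0.37, 2.12], [-1.25, 1.32], [0.18, 2.47], [-1.1, 4.24], [0.23, 1.98], [-2.94, 2.94]. Speed limits (rad/s): [2.57, 2.57, 3.14, 3.14, 3.14, 3.14, 3.14].

INTERFACE

Orientations are given as [roll, pitch, yaw] about the fixed x, y, z axes, in that order (R = Rz(yaw) Ry(pitch) Rx(roll)).
In Python, from cell import ctrl, get_image, get_calibration gives the robot as it stands.
- The arm moves only by the shell command python3 -m creep 'ROWS'. ROWS is JSON, a list of rows, each an object of numbers: "dx", "dy", "dz": the shift along the world's x, y, z normalised to -1 to 1, where 1 is 0.4 m; "rx", "ry", "rz": the turn, a rotation vector about the world's x, y, z normalised to -1 to 1, where 1 is 2 pi rad; "grip": the closure, from -1 (fully open) to 1 (shut). A call has exactly 5 rows; each row is the pose to reach, as a shift and turn from the pose commanded when the call began, turning the shorter way round; what a row does not reach only later rows make up. A row lasts 1/8 s, in which the tool goes at most 62.5 mm and 10.7 degrees, less where a joint would pass 70% of its speed; a pose out of reach is approached as far as the arm can. A call with a number of a shift or a turn outside -1 to 1 is refused whole. A call with a gripper value outside its range is refused whole. The fingers move at their own pace and stop on an object; the grip force is fixed at half the most. Time passes only in rows, so rows that repeat a pose let the fingers close, or fill a call up. It gives the time, the measured TCP pose, the force, the opening and the grip force at its end, in the units of the state.
- ctrl.read_state(): the state, without advancing time (a new reading comes with each control period).
- get_image(name): name is "side" or "top"; returns the picture (384x512x3 uint8, red, green, blue); there is no depth.
- get_calibration(name): a dict with "mtx" (3x3 intrinsics, pixels), "distortion" ([k1, k2, p1, p2, k3] as OpenCV has them; the pictures are not rectified), "world_from_camera" (4x4, takes a point from camera to world coordinates). Camera axes: x right, y down, z forward; pixel columns grow to the right and rows downward; lengths in mm; the calibration is good to about 2 mm. A picture is of the moment at which its call begins. get_calibration takes no time and is no camera call.
- ctrl.finish_job(): hands the job in; it is judged then, once.
The state is a dict: "clock": time; "qpos": joint angles; "qd": joint speeds; "tau": joint torques, N m; "eef_pos": TCP position; "tool_rot": TCP orientation; "force": force on the tool from outside, world axes, zero at the start; "torque": the same for the moment, N m; "width": finger opening in mm; "gripper_force": force on a finger pad.
Only numpy, scipy, OpenCV 4.12 (cv2) and the standard library are available. Lean on these libraries where they do the work, as an engineer would, in place of code of your own. Each camera call takes 0.05 s, during which the arm holds its last target. There are 200 camera calls.

TASK

Put the coin sorter together on its shaker base, one tray at a time from the bottom up: first the closed pan, then the three sieves with the smallest holes lowest and the largest holes on top, each nested fully home and level in the one below. Let go of everything, and leave the coin dish, the notebook and the water bottle where they are.

Things in the scene. Friction and masses are not known exactly. Their poses are not given: they have to be found in the camera images.
- shaker_base: Target: low white box 200 x 96 mm (long side along its x), fixed. On it a grey cradle lip, 170 x 66 mm outside, with a mouth 163 x 59 mm, 9 mm deep, like a tray's; its rim is 39 mm above the counter. Origin: centre of underside, z up. The pan fully home has its underside 31 mm above this origin. Red switch and black dial on its -y side.
- pan: Black plastic tray, closed floor. 170 x 66 x 34 mm, long side along x, same either way round. Origin: centre of underside. Plain upright walls 3.5 mm thick from 8 mm up to the flat rim at 34 mm; mouth 163 x 59 mm, 24 mm deep. Below them a foot 8 mm deep, tapering from 158 x 54 to 152 x 48 mm, drops into the mouth beneath until its shoulder rests on that rim. 110 g.
- sieve_yellow: Yellow plastic sieve tray, three rows of small holes, 16 mm across. 170 x 66 x 34 mm, long side along x, same either way round. Origin: centre of underside. Walls, foot and mouth as the pan's. Fully home, its underside is 26 mm above the underside of the tray below. 110 g.
- sieve_green: Green plastic sieve tray, two rows of medium holes, 21 mm across. 170 x 66 x 34 mm, long side along x, same either way round. Origin: centre of underside. Walls, foot and mouth as the pan's. Fully home, its underside is 26 mm above the underside of the tray below. 110 g.
- sieve_blue: Blue plastic sieve tray, two rows of large holes, 26 mm across. 170 x 66 x 34 mm, long side along x, same either way round. Origin: centre of underside. Walls, foot and mouth as the pan's. Fully home, its underside is 26 mm above the underside of the tray below. 110 g.
- coin_dish: Bystander: round white dish heaped with coins, 104 mm across, about 30 mm high. Origin: centre of its underside.
- notebook: Bystander: spiral notebook 85 x 125 mm, 12 mm thick with a pen lying on it (20 mm in all). Origin: centre of its underside.
- water_bottle: Bystander: clear water bottle with blue cap and label, 62 mm across, 165 mm high, standing. Origin: centre of its underside.
Mind the look-alikes: they are no part of the job. Several things have the shape of the sieve_blue; the one meant has the colours described above. Of the things shaped like the sieve_green, the green one is meant.

How it is judged:
By the outcome, as a careful person would: the job done as asked, in the order asked, and still so for the second after the job is handed in, with the robot touching nothing.
It also fails if it takes over 118 s, if anything falls off the work surface, if the arm or the gripper's body presses on something with over 40 N, if the wrist force passes 120 N, or if a joint passes its speed limit or range.

## Working session

There is one attempt and no reset: what is moved stays moved. The work goes in short steps, Python scripts to look and compute and a shell command to move; the robot and the scene stay as the last step left them, time stands still between calls to the robot, and variables do not carry over. Pictures are saved under pics/ and viewed, at most 14 in all, crops included, and the job is handed in when it is done.

```bash
ls; mkdir -p pics
python3 - <<'E'
from cell import ctrl,get_image,get_calibration
import cv2
for n in("top","side"):
    im=get_image(n);cv2.imwrite(f"pics/{n}0.png",im[:,:,::-1])
    c=get_calibration(n);print(n,c)
print(ctrl.read_state())
E
```

```text
pics
top {'mtx': array([[401.24331525,   0.        , 262.67310965],
       [  0.        , 401.24331525, 184.75110087],
       [  0.        ,   0.        ,   1.        ]]), 'distortion': array([-0.05669304,  0.        ,  0.        ,  0.        ,  0.        ]), 'world_from_camera': array([[-1.35961401e-02, -9.99143567e-01,  3.90804068e-02,
         4.15259527e+02],
       [-9.99907400e-01,  1.36084441e-02,  4.88276091e-05,
         5.22735112e+00],
       [-5.80609321e-04, -3.90761241e-02, -9.99236068e-01,
         1.57187795e+03],
       [ 0.00000000e+00,  0.00000000e+00,  0.00000000e+00,
         1.00000000e+00]])}
side {'mtx': array([[401.04391642,   0.        , 245.83303975],
       [  0.        , 401.04391642, 194.4586494 ],
       [  0.        ,   0.        ,   1.        ]]), 'distortion': array([-0.08021253,  0.        ,  0.        ,  0.        ,  0.        ]), 'world_from_camera': array([[-9.79117857e-01, -1.47086096e-01,  1.40334967e-01,
         3.04272559e+02],
       [-2.03270068e-01,  6.97859036e-01, -6.86785297e-01,
         9.22979866e+02],
       [ 3.08254388e-03, -7.00969647e-01, -7.13184445e-01,
         1.02220514e+03],
       [ 0.00000000e+00,  0.00000000e+00,  0.00000000e+00,
         1.00000000e+00]])}
{'clock': 0.1, 'qpos': array([ 1.25520755,  0.6292395 ,  0.0384511 ,  1.51824252, -0.0270183 ,
        0.99632758, -0.01998366]), 'qd': array([-0.00147519, -0.00199075,  0.00057882, -0.00165497,  0.00136401,
        0.00147091,  0.00064903]), 'tau': array([ 4.22092649e-03, -5.64531398e+01,  1.23090416e+00, -1.93973583e+01,
        1.12679732e-02,  5.42872469e-03, -3.60971946e-07]), 'eef_pos': array([ 160.57428141, -629.28173721,  230.49847998]), 'tool_rot': array([-3.13989359e+00,  4.37482427e-06,  2.49790611e-01]), 'force': array([ 0.21268665, -1.01458114,  0.1442807 ]), 'torque': array([ 0.0498878 , -0.00947144, -0.0772814 ]), 'gripper_force': 0.0, 'width': 85.5021548684528}
```

View pics/top0.png

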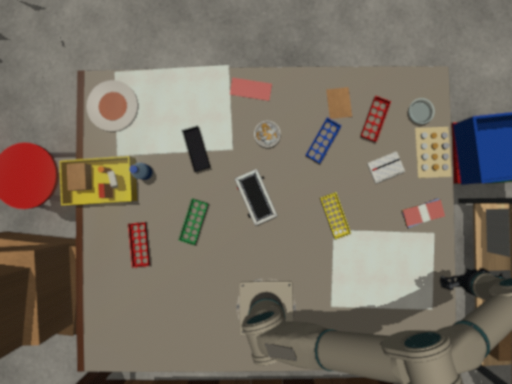

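View pics/side0.png

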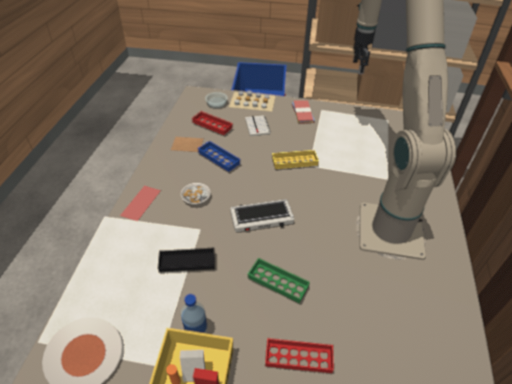

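Top view: the pan is black at (197,148), green at (194,221), blue at (323,141) and yellow at (335,215). The base is at (256,196). Look-alikes are the red trays at (139,245) and (375,119), the yellow box at (97,181) and the blue bin at (485,148). In the side view the pan is at (187,260), green (279,281), blue (219,156), yellow (295,159) and base (262,215).

```bash
cat > h.py <<'E'
import cv2, numpy as np
from cell import ctrl,get_image,get_calibration
CAL={n:get_calibration(n) for n in("top","side")}
HSV={'pan':((0,0,0),(179,255,60)),'yellow':((20,110,90),(35,255,255)),'green':((55,110,40),(85,255,255)),
     'blue':((105,110,40),(125,255,255)),'base':((0,0,165),(179,45,255))}
def ray(n,p):
    c=CAL[n];u=cv2.undistortPoints(np.array([[p]],float),c['mtx'],c['distortion'])[0,0]
    T=c['world_from_camera'];d=T[:3,:3]@[u[0],u[1],1];return T[:3,3],d/np.linalg.norm(d)
def plane(n,p,z):
    o,d=ray(n,p);return o+d*(z-o[2])/d[2]
def tri(p,q):
    (a,d),(b,e)=ray('top',p),ray('side',q)
    s,t=np.linalg.lstsq(np.c_[d,-e],b-a,rcond=None)[0];A,B=a+s*d,b+t*e
    return (A+B)/2,np.linalg.norm(A-B)
def blob(im,name,seed,r):
    """convex hull of the object's mask near seed, at 4x resolution"""
    k=4;x0,y0=max(seed[0]-r,0),max(seed[1]-r,0);c=im[y0:seed[1]+r,x0:seed[0]+r]
    c=cv2.resize(c,None,fx=k,fy=k,interpolation=cv2.INTER_CUBIC)
    m=cv2.inRange(cv2.cvtColor(c,cv2.COLOR_RGB2HSV),*HSV[name])
    m=cv2.morphologyEx(m,cv2.MORPH_CLOSE,np.ones((9,9)))
    cs=cv2.findContours(m,cv2.RETR_EXTERNAL,cv2.CHAIN_APPROX_NONE)[0]
    h=cv2.convexHull(max(cs,key=cv2.contourArea))[:,0].astype(float)
    return (h+.5)/k-.5+[x0,y0]
def centroid(h):
    m=cv2.moments(h.astype(np.float32));return np.array([m['m10'],m['m01']])/m['m00']
def rect(n,h,z):
    w=np.array([plane(n,p,z)[:2] for p in h],np.float32);(c,s,a)=cv2.minAreaRect(w)
    if s[0]<s[1]: s=s[::-1];a+=90
    return np.array(c),np.array(s),(np.radians(a)+np.pi/2)%np.pi-np.pi/2
def measure(seeds,r=38,zc=21):
    I={n:get_image(n) for n in CAL}
    for k,(a,b) in seeds.items():
        h,g=blob(I['top'],k,a,r),blob(I['side'],k,b,r+12)
        P,e=tri(centroid(h),centroid(g));z=15 if k=='base' else zc
        print(k,'tri',P.round(1),'gap',round(e,1),'top@z',plane('top',centroid(h),z).round(1)[:2],'side@z',plane('side',centroid(g),z).round(1)[:2])
        for n,q in(('top',h),('side',g)):
            c,s,y=rect(n,q,z);print('   ',n,c.round(1),s.round(1),'yaw',y.round(3))
    return I
E
python3 - <<'E'
from h import *
I=measure({'pan':((197,148),(187,260)),'yellow':((335,215),(295,159)),'green':((194,221),(279,281)),'blue':((323,141),(219,156)),'base':((256,196),(262,215))})
t=I['top'];s=I['side']
c=lambda im,x,y,r=35:cv2.resize(im[y-r:y+r,x-r:x+r],(260,260),interpolation=cv2.INTER_CUBIC)
o=np.vstack([np.hstack([c(t,197,148),c(t,335,215),c(t,256,196)]),np.hstack([c(t,194,221),c(t,323,141),c(s,262,215)])])
cv2.imwrite('pics/crop.png',o[:,:,::-1])
E
```

```text
pan tri [619.2 263.1  14. ] gap 4.4 top@z [616.1 261.4] side@z [619.3 267.9]
    top [617.5 262. ] [170.7  64.6] yaw 0.28
    side [620.3 267. ] [168.4  78. ] yaw 0.275
yellow tri [ 356.4 -273.    15.4] gap 2.7 top@z [ 355.2 -272.1] side@z [ 357.4 -266.1]
    top [ 354.9 -272.4] [171.3  70.3] yaw 0.33
    side [ 356.  -267.6] [173.1  95.1] yaw 0.33
green tri [330.7 284.2  27.8] gap 12.9 top@z [323.9 284.7] side@z [337.3 280.7]
    top [337.2 275.8] [164.7  62.7] yaw -0.312
    side [339.5 279. ] [168.5  72.9] yaw -0.323
blue tri [ 647.4 -232.6   13.7] gap 1.6 top@z [ 645.5 -231.6] side@z [ 645.7 -224.2]
    top [ 645.9 -232.1] [169.9  64.3] yaw -0.533
    side [ 648.9 -226.6] [183.   78.2] yaw -0.526
base tri [451.4  28.9  12.8] gap 32.8 top@z [467.6  30.6] side@z [434.7  29.6]
    top [460.4   8.5] [198.4  70.5] yaw 0.8
    side [433.3  25.4] [204.2 101.2] yaw 0.403
```

View pics/crop.png

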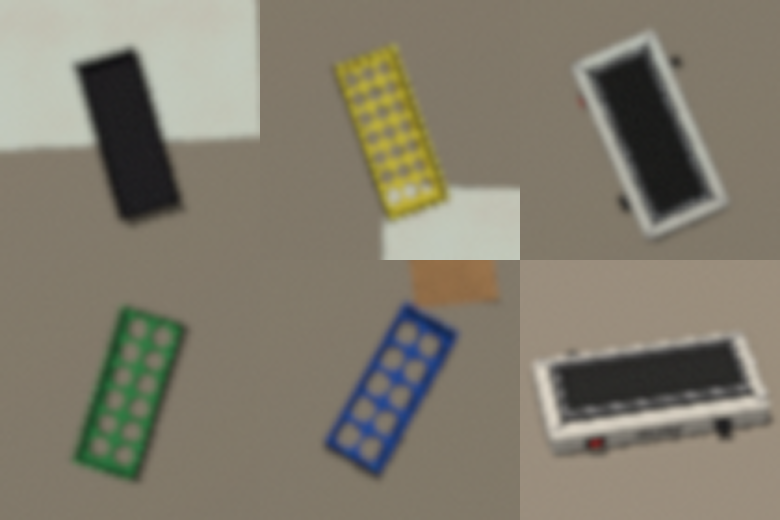

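The crop confirms the choices: black closed pan, yellow with 3 rows of small holes, green with 2 rows, blue with 2 rows of large holes, and the white base with its grey lip. The green and base masks are too tight, so I'm loosening them.

```bash
python3 - <<'E'
s=open('h.py').read()
s=s.replace("'green':((55,110,40)","'green':((50,70,20)").replace("'blue':((105,110,40),(125","'blue':((100,90,20),(130").replace("'yellow':((20,110,90)","'yellow':((18,105,40)").replace("((0,0,165),(179,45,255))","((0,0,150),(179,50,255))").replace("(179,255,60)","(179,255,62)")
s=s.replace("h=cv2.convexHull(max(cs,key=cv2.contourArea))","h=cv2.convexHull(np.vstack([q for q in cs if cv2.contourArea(q)>150]))")
open('h.py','w').write(s)
E
python3 - <<'E'
from h import *
S={'pan':((197,148),(187,260)),'yellow':((335,215),(295,159)),'green':((194,221),(279,281)),'blue':((323,141),(219,156)),'base':((256,196),(262,215))}
I=measure(S)
rows=[]
for n,i in(('top',0),('side',1)):
    r=[]
    for k in S:
        im=I[n];x,y=S[k][i];R=34;v=cv2.resize(im,None,fx=4,fy=4,interpolation=cv2.INTER_CUBIC)
        h=blob(im,k,S[k][i],38 if i==0 else 50);cv2.polylines(v,[((h+.5)*4).astype(int)],True,(255,0,255),1)
        r.append(cv2.resize(v[4*(y-R):4*(y+R),4*(x-R):4*(x+R)],(160,160),interpolation=cv2.INTER_AREA))
    rows.append(np.hstack(r))
cv2.imwrite('pics/m.png',np.vstack(rows)[:,:,::-1])
E
```

```text
pan tri [619.2 263.1  14.1] gap 4.5 top@z [616.1 261.4] side@z [619.4 267.9]
    top [617.6 261.7] [171.1  65.2] yaw 0.279
    side [620.  267.3] [168.7  78.5] yaw 0.283
yellow tri [ 356.4 -273.    15.5] gap 2.6 top@z [ 355.3 -272.2] side@z [ 357.3 -266.3]
    top [ 355.1 -272.5] [171.7  70.9] yaw 0.331
    side [ 355.9 -267.7] [173.8  96.3] yaw 0.335
green tri [337.6 276.8  16.1] gap 0.8 top@z [337.5 275.9] side@z [337.8 280. ]
    top [337.7 275.9] [171.7  69.3] yaw -0.319
    side [340.2 278.3] [174.   78.2] yaw -0.322
blue tri [ 647.5 -232.6   13.9] gap 1.6 top@z [ 645.6 -231.7] side@z [ 645.8 -224.4]
    top [ 646. -232.] [171.5  65.9] yaw -0.535
    side [ 649.  -227.1] [185.5  79.8] yaw -0.529
base tri [431.6  34.1  14. ] gap 0.4 top@z [431.4  34.1] side@z [431.7  35.1]
    top [431.5  34.2] [199.   94.8] yaw 0.397
    side [431.1   7.8] [454.9 377.5] yaw -1.366
```

View pics/m.png

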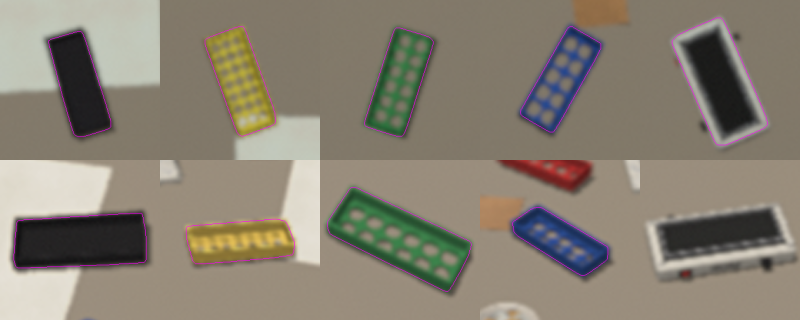

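The outlines fit well. Body centres measure about 14–16 mm up, so all the trays stand on the counter. I'll move toward the pan at (617,262), yaw 0.28.

```bash
R='true'
python3 -m creep '[{"dx":0.36,"dy":0.7,"grip":-1},{"dx":0.36,"dy":0.7,"grip":-1},{"dx":0.36,"dy":0.7,"grip":-1},{"dx":0.36,"dy":0.7,"grip":-1},{"dx":0.36,"dy":0.7,"grip":-1}]'
python3 -m creep '[{"dx":0.36,"dy":0.7,"grip":-1},{"dx":0.36,"dy":0.7,"grip":-1},{"dx":0.36,"dy":0.7,"grip":-1},{"dx":0.36,"dy":0.7,"grip":-1},{"dx":0.36,"dy":0.7,"grip":-1}]'
python3 -m creep '[{"dx":0.36,"dy":0.7,"grip":-1},{"dx":0.36,"dy":0.7,"grip":-1},{"dx":0.36,"dy":0.7,"grip":-1},{"dx":0.36,"dy":0.7,"grip":-1},{"dx":0.36,"dy":0.7,"grip":-1}]'
cat > t.py <<'E'
# how far to go: t.py x y z yaw -> units from the commanded pose (approx by the measured one)
import sys,numpy as np
from cell import ctrl
s=ctrl.read_state();g=np.array([float(v) for v in sys.argv[1:]]);y=s['tool_rot'][2]
d=(g[3]-y+np.pi/2)%np.pi-np.pi/2
print('clock',round(s['clock'],2),'pos',s['eef_pos'].round(1),'rot',s['tool_rot'].round(3),'F',s['force'].round(1),'w',round(s['width'],1))
print('dxyz',((g[:3]-s['eef_pos'])/400).round(4),'rz',round(d/2/np.pi,4),'deg',round(np.degrees(d),1),'q7',s['qpos'][6].round(2))
E
python3 t.py 617 262 90 0.28
```

```text
clock 0.3 pos [ 160.7 -629.6  231. ] rot [-3.141 -0.     0.25 ] F [ 0.4 -0.4 -0.1] w 85.3
dxyz [ 1.1408  2.2291 -0.3525] rz 0.0048 deg 1.7 q7 -0.02$[0]: bad value
$[0]: bad value
$[0]: bad value
```

```bash
python3 -m creep '[{"dx":0.36,"dy":0.7,"dz":0,"rx":0,"ry":0,"rz":0,"grip":-1},{"dx":0.36,"dy":0.7,"dz":0,"rx":0,"ry":0,"rz":0,"grip":-1},{"dx":0.36,"dy":0.7,"dz":0,"rx":0,"ry":0,"rz":0,"grip":-1},{"dx":0.36,"dy":0.7,"dz":0,"rx":0,"ry":0,"rz":0,"grip":-1},{"dx":0.36,"dy":0.7,"dz":0,"rx":0,"ry":0,"rz":0,"grip":-1}]'
python3 t.py 617 262 90 0.28
```

```text
clock: 0.92
eef_pos: [304.5, -350.2, 231.6]
tool_rot: [3.141, -0.001, 0.25]
force: [0.8, -0.7, 0.0]
width: 85.6
gripper_force: 0.0
clock 0.93 pos [ 304.5 -350.2  231.6] rot [ 3.141e+00 -1.000e-03  2.500e-01] F [ 0.8 -0.7  0. ] w 85.6
dxyz [ 0.7812  1.5305 -0.3539] rz 0.0048 deg 1.7 q7 -0.52
```

```bash
python3 -m creep '[{"dx":0.36,"dy":0.7,"dz":0,"rx":0,"ry":0,"rz":0,"grip":-1},{"dx":0.36,"dy":0.7,"dz":0,"rx":0,"ry":0,"rz":0,"grip":-1},{"dx":0.36,"dy":0.7,"dz":0,"rx":0,"ry":0,"rz":0,"grip":-1},{"dx":0.36,"dy":0.7,"dz":0,"rx":0,"ry":0,"rz":0,"grip":-1},{"dx":0.36,"dy":0.7,"dz":0,"rx":0,"ry":0,"rz":0,"grip":-1}]' >/dev/null
python3 -m creep '[{"dx":0.36,"dy":0.7,"dz":0,"rx":0,"ry":0,"rz":0.005,"grip":-1},{"dx":0.36,"dy":0.7,"dz":0,"rx":0,"ry":0,"rz":0.005,"grip":-1},{"dx":0.36,"dy":0.7,"dz":0,"rx":0,"ry":0,"rz":0.005,"grip":-1},{"dx":0.36,"dy":0.7,"dz":0,"rx":0,"ry":0,"rz":0.005,"grip":-1},{"dx":0.36,"dy":0.7,"dz":0,"rx":0,"ry":0,"rz":0.005,"grip":-1}]' >/dev/null
python3 -m creep '[{"dx":0.061,"dy":0.13,"dz":-0.35,"rx":0,"ry":0,"rz":0,"grip":-1},{"dx":0.061,"dy":0.13,"dz":-0.35,"rx":0,"ry":0,"rz":0,"grip":-1},{"dx":0.061,"dy":0.13,"dz":-0.35,"rx":0,"ry":0,"rz":0,"grip":-1},{"dx":0.061,"dy":0.13,"dz":-0.35,"rx":0,"ry":0,"rz":0,"grip":-1},{"dx":0.061,"dy":0.13,"dz":-0.35,"rx":0,"ry":0,"rz":0,"grip":-1}]'
python3 t.py 617 262 5 0.28
```

```text
clock: 2.8
eef_pos: [614.7, 255.4, 92.6]
tool_rot: [3.141, -0.002, 0.281]
force: [0.1, -0.3, 0.4]
width: 85.1
gripper_force: 0.0
clock 2.8 pos [614.7 255.4  92.6] rot [ 3.141e+00 -2.000e-03  2.810e-01] F [ 0.1 -0.3  0.4] w 85.1
dxyz [ 0.0057  0.0164 -0.219 ] rz -0.0001 deg -0.0 q7 -1.79
```

```bash
python3 -m creep '[{"dx":0,"dy":0,"dz":0,"rx":0,"ry":0,"rz":0,"grip":-1},{"dx":0,"dy":0,"dz":0,"rx":0,"ry":0,"rz":0,"grip":-1},{"dx":0,"dy":0,"dz":-0.1,"rx":0,"ry":0,"rz":0,"grip":-1},{"dx":0,"dy":0,"dz":-0.1,"rx":0,"ry":0,"rz":0,"grip":-1},{"dx":0,"dy":0,"dz":-0.1,"rx":0,"ry":0,"rz":0,"grip":-1}]' >/dev/null
python3 t.py 617 262 5 0.28
```

```text
clock 3.42 pos [614.5 256.1  52.4] rot [-3.141e+00 -1.000e-03  2.810e-01] F [ 0.7 -1.4  0.1] w 85.2
dxyz [ 0.0063  0.0149 -0.1186] rz -0.0002 deg -0.1 q7 -1.79
```

```bash
python3 -m creep '[{"dx":0.006,"dy":0.015,"dz":-0.05,"rx":0,"ry":0,"rz":0,"grip":-1},{"dx":0.006,"dy":0.015,"dz":-0.12,"rx":0,"ry":0,"rz":0,"grip":-1},{"dx":0.006,"dy":0.015,"dz":-0.12,"rx":0,"ry":0,"rz":0,"grip":-1},{"dx":0.006,"dy":0.015,"dz":-0.12,"rx":0,"ry":0,"rz":0,"grip":-1},{"dx":0.006,"dy":0.015,"dz":-0.12,"rx":0,"ry":0,"rz":0,"grip":-1}]' 
python3 -m creep '[{"dx":0,"dy":0,"dz":0,"rx":0,"ry":0,"rz":0,"grip":1},{"dx":0,"dy":0,"dz":0,"rx":0,"ry":0,"rz":0,"grip":1},{"dx":0,"dy":0,"dz":0,"rx":0,"ry":0,"rz":0,"grip":1},{"dx":0,"dy":0,"dz":0,"rx":0,"ry":0,"rz":0,"grip":1},{"dx":0,"dy":0,"dz":0,"rx":0,"ry":0,"rz":0,"grip":1}]'
python3 t.py 431.5 34.2 140 0.397
python3 - <<'E'
from h import *
I=[get_image(n) for n in('top','side')]
cv2.imwrite('pics/g.png',np.hstack([cv2.resize(I[0][98:198,147:247],(400,400)),cv2.resize(I[1][200:300,137:237],(400,400))])[:,:,::-1])
E
```

```text
clock: 4.05
eef_pos: [617.2, 262.3, 4.5]
tool_rot: [-3.141, -0.002, 0.281]
force: [-0.4, -0.0, -1.0]
width: 85.6
gripper_force: 0.0
clock: 4.68
eef_pos: [617.0, 262.2, 4.5]
tool_rot: [-3.141, -0.002, 0.281]
force: [-0.9, -0.8, 6.1]
width: 65.1
gripper_force: 68.2
clock 4.67 pos [617.  262.2   4.5] rot [-3.141e+00 -2.000e-03  2.810e-01] F [-0.9 -0.8  6.1] w 65.1
dxyz [-0.4638 -0.5699  0.3388] rz 0.0185 deg 6.6 q7 -1.8
```

View pics/g.png

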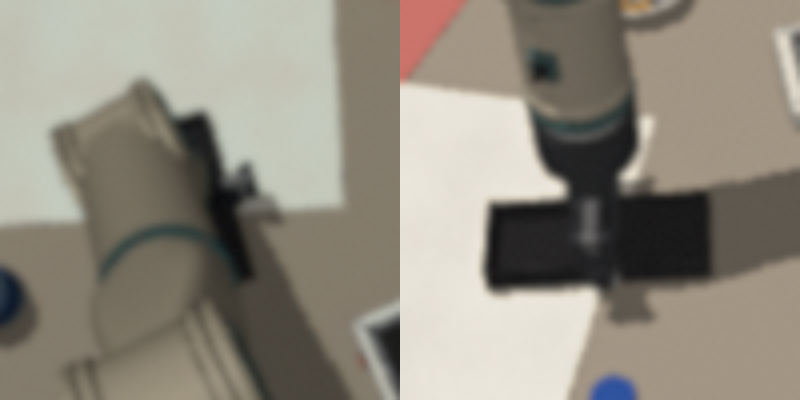

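Gripped mid-length (side crop, about (590,240)) at 65 mm opening. Lifting and carrying it over the base.

```bash
python3 -m creep '[{"dx":0,"dy":0,"dz":0.1,"rx":0,"ry":0,"rz":0,"grip":1},{"dx":0,"dy":0,"dz":0.2,"rx":0,"ry":0,"rz":0,"grip":1},{"dx":-0.2,"dy":-0.25,"dz":0.22,"rx":0,"ry":0,"rz":0.0185,"grip":1},{"dx":-0.2,"dy":-0.25,"dz":0.22,"rx":0,"ry":0,"rz":0.0185,"grip":1},{"dx":-0.2,"dy":-0.25,"dz":0.22,"rx":0,"ry":0,"rz":0.0185,"grip":1}]'
python3 -m creep '[{"dx":-0.264,"dy":-0.32,"dz":0,"rx":0,"ry":0,"rz":0,"grip":1},{"dx":-0.264,"dy":-0.32,"dz":0,"rx":0,"ry":0,"rz":0,"grip":1},{"dx":-0.264,"dy":-0.32,"dz":0,"rx":0,"ry":0,"rz":0,"grip":1},{"dx":-0.264,"dy":-0.32,"dz":0,"rx":0,"ry":0,"rz":0,"grip":1},{"dx":-0.264,"dy":-0.32,"dz":0,"rx":0,"ry":0,"rz":0,"grip":1}]' >/dev/null
python3 t.py 431.5 34.2 65 0.397
```

```text
clock: 5.4
eef_pos: [531.8, 155.9, 91.1]
tool_rot: [3.139, 0.008, 0.392]
force: [0.7, 0.1, -1.3]
width: 65.0
gripper_force: 67.5
clock 6.03 pos [432.5  34.8  91.5] rot [-3.142e+00 -3.000e-03  3.980e-01] F [ 1.1  0.7 -1.8] w 64.7
dxyz [-0.0025 -0.0016 -0.0663] rz -0.0001 deg -0.0 q7 -1.5
```

```bash
python3 -m creep '[{"dx":-0.0025,"dy":-0.0015,"dz":-0.066,"rx":0,"ry":0,"rz":0,"grip":1},{"dx":-0.0025,"dy":-0.0015,"dz":-0.066,"rx":0,"ry":0,"rz":0,"grip":1},{"dx":-0.0025,"dy":-0.0015,"dz":-0.066,"rx":0,"ry":0,"rz":0,"grip":1},{"dx":-0.0025,"dy":-0.0015,"dz":-0.066,"rx":0,"ry":0,"rz":0,"grip":1},{"dx":-0.0025,"dy":-0.0015,"dz":-0.066,"rx":0,"ry":0,"rz":0,"grip":1}]'
python3 - <<'E'
from h import *
I=[get_image(n) for n in('top','side')]
cv2.imwrite('pics/p1.png',np.hstack([cv2.resize(I[0][156:236,216:296],(400,400)),cv2.resize(I[1][175:255,222:302],(400,400))])[:,:,::-1])
E
```

```text
clock: 6.65
eef_pos: [430.2, 33.4, 65.4]
tool_rot: [3.141, -0.001, 0.397]
force: [-1.2, -0.7, -1.4]
width: 64.7
gripper_force: 67.4
```

View pics/p1.png

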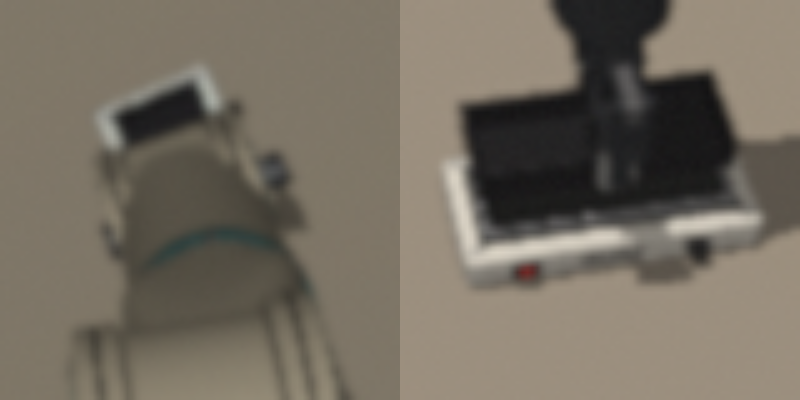

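The pan hovers in line with the base. Lowering it.

```bash
python3 -m creep '[{"dx":0.003,"dy":0.002,"dz":0,"rx":0,"ry":0,"rz":0,"grip":1},{"dx":0.003,"dy":0.002,"dz":-0.03,"rx":0,"ry":0,"rz":0,"grip":1},{"dx":0.003,"dy":0.002,"dz":-0.045,"rx":0,"ry":0,"rz":0,"grip":1},{"dx":0.003,"dy":0.002,"dz":-0.055,"rx":0,"ry":0,"rz":0,"grip":1},{"dx":0.003,"dy":0.002,"dz":-0.06,"rx":0,"ry":0,"rz":0,"grip":1}]'
python3 -m creep '[{"dx":0,"dy":0,"dz":-0.005,"rx":0,"ry":0,"rz":0,"grip":1},{"dx":0,"dy":0,"dz":-0.01,"rx":0,"ry":0,"rz":0,"grip":1},{"dx":0,"dy":0,"dz":-0.0125,"rx":0,"ry":0,"rz":0,"grip":1},{"dx":0,"dy":0,"dz":-0.015,"rx":0,"ry":0,"rz":0,"grip":1},{"dx":0,"dy":0,"dz":-0.015,"rx":0,"ry":0,"rz":0,"grip":1}]'
```

```text
clock: 7.38
eef_pos: [430.4, 34.1, 40.1]
tool_rot: [-3.141, 0.001, 0.397]
force: [0.1, 0.3, -1.7]
width: 65.0
gripper_force: 67.4
clock: 8.0
eef_pos: [429.3, 33.3, 35.4]
tool_rot: [3.141, 0.002, 0.397]
force: [-5.7, -2.9, 11.4]
width: 64.7
gripper_force: 69.0
```

```bash
python3 -m creep '[{"dx":-0.004,"dy":-0.002,"dz":-0.002,"rx":0,"ry":0,"rz":0,"grip":1},{"dx":-0.004,"dy":-0.002,"dz":-0.002,"rx":0,"ry":0,"rz":0,"grip":1},{"dx":-0.004,"dy":-0.002,"dz":-0.002,"rx":0,"ry":0,"rz":0,"grip":-1},{"dx":-0.004,"dy":-0.002,"dz":-0.002,"rx":0,"ry":0,"rz":0,"grip":-1},{"dx":-0.004,"dy":-0.002,"dz":-0.002,"rx":0,"ry":0,"rz":0,"grip":-1}]'
python3 -m creep '[{"dx":0,"dy":0,"dz":0,"rx":0,"ry":0,"rz":0,"grip":-1},{"dx":0,"dy":0,"dz":0.1,"rx":0,"ry":0,"rz":0,"grip":-1},{"dx":0,"dy":0,"dz":0.25,"rx":0,"ry":0,"rz":0,"grip":-1},{"dx":0,"dy":0,"dz":0.4,"rx":0,"ry":0,"rz":0,"grip":-1},{"dx":0,"dy":0,"dz":0.4,"rx":0,"ry":0,"rz":0,"grip":-1}]'
python3 t.py 355.3 -272.4 180 0.331
```

```text
clock: 8.62
eef_pos: [429.7, 33.5, 34.0]
tool_rot: [-3.141, -0.001, 0.397]
force: [-0.5, 0.7, -0.5]
width: 85.1
gripper_force: 0.0
clock: 9.25
eef_pos: [432.0, 33.7, 197.7]
tool_rot: [3.139, -0.008, 0.396]
force: [1.2, -0.4, -1.0]
width: 85.2
gripper_force: 0.0
clock 9.25 pos [432.   33.7 197.7] rot [ 3.139 -0.008  0.396] F [ 1.2 -0.4 -1. ] w 85.2
dxyz [-0.1918 -0.7652 -0.0443] rz -0.0104 deg -3.7 q7 -1.75
```

```bash
python3 -m creep '[{"dx":-0.192,"dy":-0.765,"dz":-0.044,"rx":0,"ry":0,"rz":-0.0104,"grip":-1},{"dx":-0.192,"dy":-0.765,"dz":-0.044,"rx":0,"ry":0,"rz":-0.0104,"grip":-1},{"dx":-0.192,"dy":-0.765,"dz":-0.044,"rx":0,"ry":0,"rz":-0.0104,"grip":-1},{"dx":-0.192,"dy":-0.765,"dz":-0.044,"rx":0,"ry":0,"rz":-0.0104,"grip":-1},{"dx":-0.192,"dy":-0.765,"dz":-0.044,"rx":0,"ry":0,"rz":-0.0104,"grip":-1}]'
python3 t.py 355.3 -272.4 60 0.331
python3 - <<'E'
from h import *
I=[get_image(n) for n in('top','side')]
HSV['pan']=((0,0,0),(179,255,62))
for n,i,s,r in(('top',0,(256,196),27),('side',1,(262,212),38)):
    h=blob(I[i],'pan',s,r);g=centroid(h);print(n,g.round(1),plane(n,g,52).round(1),[ (a.round(1),b.round(1)) if 0 else np.round(a,3) for a in rect(n,h,52) for b in [a]])
cv2.imwrite('pics/p2.png',np.hstack([cv2.resize(I[0][156:236,216:296],(400,400)),cv2.resize(I[1][170:250,222:302],(400,400))])[:,:,::-1])
E
```

```text
clock: 9.88
eef_pos: [352.1, -271.0, 175.8]
tool_rot: [-3.141, 0.001, 0.332]
force: [2.1, 0.1, 0.9]
width: 85.6
gripper_force: 0.0
clock 9.88 pos [ 352.1 -271.   175.8] rot [-3.141e+00  1.000e-03  3.320e-01] F [2.1 0.1 0.9] w 85.6
dxyz [ 0.008  -0.0036 -0.2894] rz -0.0002 deg -0.1 q7 -1.11
top [255.5 196.6] [430.2  33.   52. ] [array([430.16 ,  32.897]), array([167.172,  61.945]), np.float64(0.396)]
side [262.9 211.4] [425.1  52.9  52. ] [array([423.565,  61.48 ]), array([168.37 , 131.839]), np.float64(0.394)]
```

View pics/p2.png

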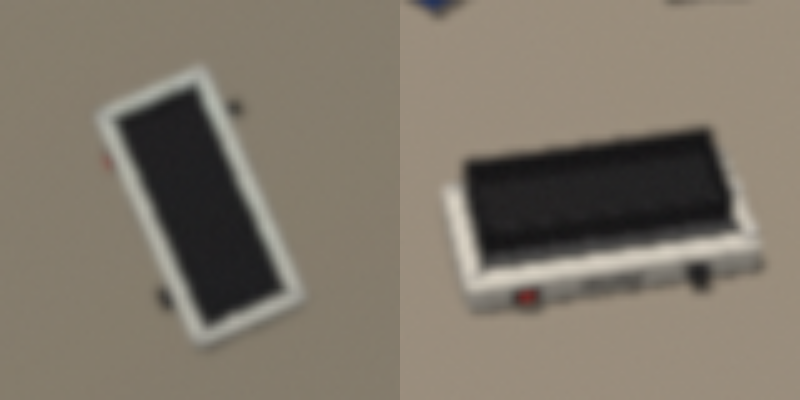

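The pan sits home and level in the cradle, with its top centre at about (430,33). Now grasping yellow.

```bash
python3 -m creep '[{"dx":0.008,"dy":-0.0035,"dz":-0.1,"rx":0,"ry":0,"rz":0,"grip":-1},{"dx":0.008,"dy":-0.0035,"dz":-0.22,"rx":0,"ry":0,"rz":0,"grip":-1},{"dx":0.008,"dy":-0.0035,"dz":-0.32,"rx":0,"ry":0,"rz":0,"grip":-1},{"dx":0.008,"dy":-0.0035,"dz":-0.32,"rx":0,"ry":0,"rz":0,"grip":-1},{"dx":0.008,"dy":-0.0035,"dz":-0.32,"rx":0,"ry":0,"rz":0,"grip":-1}]'
python3 t.py 355.3 -272.4 7.5 0.331
```

```text
clock: 10.6
eef_pos: [357.0, -270.3, 49.3]
tool_rot: [3.142, -0.0, 0.333]
force: [0.7, 0.3, -0.5]
width: 85.3
gripper_force: 0.0
clock 10.6 pos [ 357.  -270.3   49.3] rot [ 3.142 -0.     0.333] F [ 0.7  0.3 -0.5] w 85.3
dxyz [-0.0042 -0.0052 -0.1044] rz -0.0003 deg -0.1 q7 -1.34
```

```bash
python3 -m creep '[{"dx":-0.004,"dy":-0.005,"dz":-0.05,"rx":0,"ry":0,"rz":0,"grip":-1},{"dx":-0.004,"dy":-0.005,"dz":-0.104,"rx":0,"ry":0,"rz":0,"grip":-1},{"dx":-0.004,"dy":-0.005,"dz":-0.104,"rx":0,"ry":0,"rz":0,"grip":-1},{"dx":-0.004,"dy":-0.005,"dz":-0.104,"rx":0,"ry":0,"rz":0,"grip":-1},{"dx":-0.004,"dy":-0.005,"dz":-0.104,"rx":0,"ry":0,"rz":0,"grip":-1}]'
python3 -m creep '[{"dx":0,"dy":0,"dz":0,"rx":0,"ry":0,"rz":0,"grip":1},{"dx":0,"dy":0,"dz":0,"rx":0,"ry":0,"rz":0,"grip":1},{"dx":0,"dy":0,"dz":0,"rx":0,"ry":0,"rz":0,"grip":1},{"dx":0,"dy":0,"dz":0,"rx":0,"ry":0,"rz":0,"grip":1},{"dx":0,"dy":0,"dz":0,"rx":0,"ry":0,"rz":0,"grip":1}]'
python3 t.py 430 33 130 0.397
```

```text
clock: 11.22
eef_pos: [355.7, -273.2, 8.2]
tool_rot: [3.14, -0.002, 0.332]
force: [-0.3, -1.2, 0.2]
width: 85.6
gripper_force: 0.0
clock: 11.85
eef_pos: [355.2, -273.0, 7.9]
tool_rot: [3.14, -0.001, 0.332]
force: [-0.7, -0.3, 9.0]
width: 65.0
gripper_force: 65.4
clock 11.85 pos [ 355.2 -273.     7.9] rot [ 3.14e+00 -1.00e-03  3.32e-01] F [-0.7 -0.3  9. ] w 65.0
dxyz [0.187  0.7649 0.3051] rz 0.0103 deg 3.7 q7 -1.49
```

```bash
python3 -m creep '[{"dx":0,"dy":0,"dz":0.1,"rx":0,"ry":0,"rz":0,"grip":1},{"dx":0,"dy":0,"dz":0.25,"rx":0,"ry":0,"rz":0,"grip":1},{"dx":0.093,"dy":0.38,"dz":0.3,"rx":0,"ry":0,"rz":0.0103,"grip":1},{"dx":0.093,"dy":0.38,"dz":0.3,"rx":0,"ry":0,"rz":0.0103,"grip":1},{"dx":0.093,"dy":0.38,"dz":0.3,"rx":0,"ry":0,"rz":0.0103,"grip":1}]'
python3 -m creep '[{"dx":0.094,"dy":0.385,"dz":0,"rx":0,"ry":0,"rz":0,"grip":1},{"dx":0.094,"dy":0.385,"dz":0,"rx":0,"ry":0,"rz":0,"grip":1},{"dx":0.094,"dy":0.385,"dz":0,"rx":0,"ry":0,"rz":0,"grip":1},{"dx":0.094,"dy":0.385,"dz":0,"rx":0,"ry":0,"rz":0,"grip":1},{"dx":0.094,"dy":0.385,"dz":0,"rx":0,"ry":0,"rz":0,"grip":1}]'
python3 t.py 430 33 80 0.397
```

```text
clock: 12.48
eef_pos: [392.7, -118.2, 128.0]
tool_rot: [3.142, -0.002, 0.399]
force: [0.7, -0.6, -1.0]
width: 64.5
gripper_force: 68.2
clock: 13.1
eef_pos: [429.0, 32.3, 127.0]
tool_rot: [3.141, 0.002, 0.396]
force: [1.4, -0.3, -1.6]
width: 64.7
gripper_force: 68.2
clock 13.1 pos [429.   32.3 127. ] rot [3.141e+00 2.000e-03 3.960e-01] F [ 1.4 -0.3 -1.6] w 64.7
dxyz [ 0.0026  0.0017 -0.1174] rz 0.0001 deg 0.0 q7 -1.92
```

```bash
python3 -m creep '[{"dx":0.0025,"dy":0.0015,"dz":-0.06,"rx":0,"ry":0,"rz":0,"grip":1},{"dx":0.0025,"dy":0.0015,"dz":-0.117,"rx":0,"ry":0,"rz":0,"grip":1},{"dx":0.0025,"dy":0.0015,"dz":-0.117,"rx":0,"ry":0,"rz":0,"grip":1},{"dx":0.0025,"dy":0.0015,"dz":-0.117,"rx":0,"ry":0,"rz":0,"grip":1},{"dx":0.0025,"dy":0.0015,"dz":-0.117,"rx":0,"ry":0,"rz":0,"grip":1}]'
python3 t.py 430 33 65 0.397
python3 - <<'E'
from h import *
I=[get_image(n) for n in('top','side')]
h=blob(I[1],'yellow',(262,200),45);print(centroid(h).round(1),plane('side',centroid(h),90).round(1))
cv2.imwrite('pics/p3.png',np.hstack([cv2.resize(I[0][156:236,216:296],(400,400)),cv2.resize(I[1][160:240,222:302],(400,400))])[:,:,::-1])
E
```

```text
clock: 13.72
eef_pos: [431.2, 33.5, 81.1]
tool_rot: [3.141, -0.001, 0.396]
force: [-0.2, -1.1, -0.9]
width: 64.8
gripper_force: 68.1
clock 13.72 pos [431.2  33.5  81.1] rot [ 3.141e+00 -1.000e-03  3.960e-01] F [-0.2 -1.1 -0.9] w 64.8
dxyz [-0.003  -0.0013 -0.0401] rz 0.0002 deg 0.1 q7 -2.02
[261.6 199.4] [433.5  36.5  90. ]
```

View pics/p3.png

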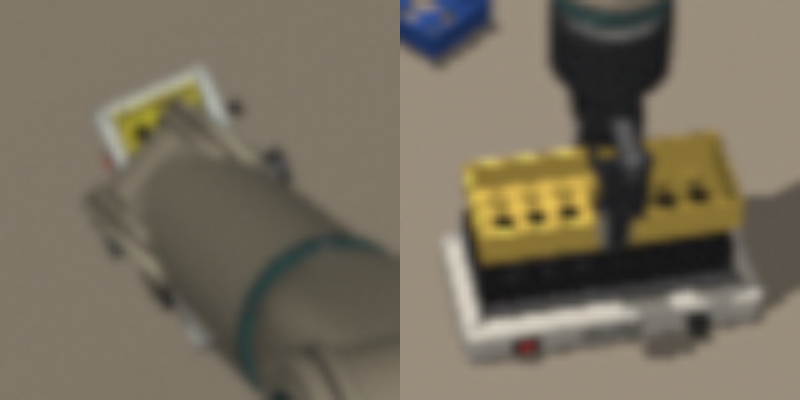

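Yellow hovers squarely over the pan. Lowering.

```bash
python3 -m creep '[{"dx":-0.003,"dy":-0.001,"dz":-0.01,"rx":0,"ry":0,"rz":0,"grip":1},{"dx":-0.003,"dy":-0.001,"dz":-0.02,"rx":0,"ry":0,"rz":0,"grip":1},{"dx":-0.003,"dy":-0.001,"dz":-0.03,"rx":0,"ry":0,"rz":0,"grip":1},{"dx":-0.003,"dy":-0.001,"dz":-0.036,"rx":0,"ry":0,"rz":0,"grip":1},{"dx":-0.003,"dy":-0.001,"dz":-0.04,"rx":0,"ry":0,"rz":0,"grip":1}]'
python3 -m creep '[{"dx":0,"dy":0,"dz":0,"rx":0,"ry":0,"rz":0,"grip":1},{"dx":0,"dy":0,"dz":0,"rx":0,"ry":0,"rz":0,"grip":1},{"dx":0,"dy":0,"dz":-0.002,"rx":0,"ry":0,"rz":0,"grip":1},{"dx":0,"dy":0,"dz":-0.002,"rx":0,"ry":0,"rz":0,"grip":1},{"dx":0,"dy":0,"dz":-0.002,"rx":0,"ry":0,"rz":0,"grip":1}]'
```

```text
clock: 14.45
eef_pos: [430.1, 33.8, 64.9]
tool_rot: [3.141, -0.001, 0.397]
force: [-3.9, 0.3, 28.4]
width: 64.4
gripper_force: 71.9
clock: 15.08
eef_pos: [430.1, 33.9, 64.9]
tool_rot: [3.14, -0.002, 0.397]
force: [-3.0, -0.2, 19.5]
width: 64.7
gripper_force: 70.9
```

Home at 64.9 mm as expected. Releasing and going to green.

```bash
python3 -m creep '[{"dx":0,"dy":0,"dz":0.002,"rx":0,"ry":0,"rz":0,"grip":-1},{"dx":0,"dy":0,"dz":0.002,"rx":0,"ry":0,"rz":0,"grip":-1},{"dx":0,"dy":0,"dz":0.002,"rx":0,"ry":0,"rz":0,"grip":-1},{"dx":0,"dy":0,"dz":0.1,"rx":0,"ry":0,"rz":0,"grip":-1},{"dx":0,"dy":0,"dz":0.25,"rx":0,"ry":0,"rz":0,"grip":-1}]'
python3 -m creep '[{"dx":-0.2,"dy":0.5,"dz":0.05,"rx":0,"ry":0,"rz":-0.1,"grip":-1},{"dx":-0.2,"dy":0.5,"dz":0.05,"rx":0,"ry":0,"rz":-0.1,"grip":-1},{"dx":-0.2,"dy":0.5,"dz":0.05,"rx":0,"ry":0,"rz":-0.1,"grip":-1},{"dx":-0.2,"dy":0.5,"dz":0.05,"rx":0,"ry":0,"rz":-0.1,"grip":-1},{"dx":-0.2,"dy":0.5,"dz":0.05,"rx":0,"ry":0,"rz":-0.1,"grip":-1}]'
python3 t.py 337.7 276 80 -0.319
```

```text
clock: 15.7
eef_pos: [428.1, 33.4, 163.4]
tool_rot: [-3.139, 0.004, 0.397]
force: [1.4, 0.0, 0.5]
width: 85.4
gripper_force: 0.0
clock: 16.32
eef_pos: [348.4, 236.1, 183.8]
tool_rot: [-3.14, -0.0, -0.226]
force: [0.1, 0.4, -0.7]
width: 85.6
gripper_force: 0.0
clock 16.32 pos [348.4 236.1 183.8] rot [-3.14  -0.    -0.226] F [ 0.1  0.4 -0.7] w 85.6
dxyz [-0.0269  0.0997 -0.2594] rz -0.0148 deg -5.3 q7 -2.81
```

The last joint is near its limit (-2.81), so I'll take the half-turn grasp at yaw 2.823.

```bash
for i in 1 2 3; do python3 -m creep '[{"dx":0,"dy":0,"dz":0,"rx":0,"ry":0,"rz":0.145,"grip":-1},{"dx":0,"dy":0,"dz":0,"rx":0,"ry":0,"rz":0.145,"grip":-1},{"dx":0,"dy":0,"dz":0,"rx":0,"ry":0,"rz":0.145,"grip":-1},{"dx":0,"dy":0,"dz":0,"rx":0,"ry":0,"rz":0.145,"grip":-1},{"dx":0,"dy":0,"dz":0,"rx":0,"ry":0,"rz":0.145,"grip":-1}]' >/dev/null; done
python3 t.py 337.7 276 60 2.823
```

```text
clock 18.2 pos [350.  231.6 182.9] rot [-3.14  -0.     2.506] F [ 0.1  0.4 -0.1] w 85.5
dxyz [-0.0307  0.1109 -0.3071] rz 0.0505 deg 18.2 q7 -0.62
```

```bash
python3 -m creep '[{"dx":-0.03,"dy":0.111,"dz":0,"rx":0,"ry":0,"rz":0.0505,"grip":-1},{"dx":-0.03,"dy":0.111,"dz":-0.05,"rx":0,"ry":0,"rz":0.0505,"grip":-1},{"dx":-0.03,"dy":0.111,"dz":-0.15,"rx":0,"ry":0,"rz":0.0505,"grip":-1},{"dx":-0.03,"dy":0.111,"dz":-0.28,"rx":0,"ry":0,"rz":0.0505,"grip":-1},{"dx":-0.03,"dy":0.111,"dz":-0.28,"rx":0,"ry":0,"rz":0.0505,"grip":-1}]'
python3 t.py 337.7 276 7.5 2.823
```

```text
clock: 18.82
eef_pos: [336.4, 274.7, 69.0]
tool_rot: [-3.135, -0.003, 2.819]
force: [-1.1, -0.1, -0.1]
width: 85.2
gripper_force: 0.0
clock 18.82 pos [336.4 274.7  69. ] rot [-3.135e+00 -3.000e-03  2.819e+00] F [-1.1 -0.1 -0.1] w 85.2
dxyz [ 0.0033  0.0033 -0.1537] rz 0.0006 deg 0.2 q7 -0.67
```

```bash
python3 -m creep '[{"dx":0.003,"dy":0.003,"dz":-0.05,"rx":0,"ry":0,"rz":0.0006,"grip":-1},{"dx":0.003,"dy":0.003,"dz":-0.12,"rx":0,"ry":0,"rz":0.0006,"grip":-1},{"dx":0.003,"dy":0.003,"dz":-0.152,"rx":0,"ry":0,"rz":0.0006,"grip":-1},{"dx":0.003,"dy":0.003,"dz":-0.152,"rx":0,"ry":0,"rz":0.0006,"grip":-1},{"dx":0.003,"dy":0.003,"dz":-0.152,"rx":0,"ry":0,"rz":0.0006,"grip":-1}]'
python3 t.py 337.7 276 7.5 2.823
```

```text
clock: 19.45
eef_pos: [339.5, 279.5, 12.0]
tool_rot: [3.14, 0.001, 2.822]
force: [0.3, -0.7, 0.2]
width: 85.6
gripper_force: 0.0
clock 19.45 pos [339.5 279.5  12. ] rot [3.140e+00 1.000e-03 2.822e+00] F [ 0.3 -0.7  0.2] w 85.6
dxyz [-0.0046 -0.0087 -0.0114] rz 0.0001 deg 0.0 q7 -0.83
```

```bash
python3 -m creep '[{"dx":-0.0045,"dy":-0.0085,"dz":-0.011,"rx":0,"ry":0,"rz":0,"grip":-1},{"dx":-0.0045,"dy":-0.0085,"dz":-0.011,"rx":0,"ry":0,"rz":0,"grip":1},{"dx":-0.0045,"dy":-0.0085,"dz":-0.011,"rx":0,"ry":0,"rz":0,"grip":1},{"dx":-0.0045,"dy":-0.0085,"dz":-0.011,"rx":0,"ry":0,"rz":0,"grip":1},{"dx":-0.0045,"dy":-0.0085,"dz":-0.011,"rx":0,"ry":0,"rz":0,"grip":1}]'
python3 -m creep '[{"dx":0,"dy":0,"dz":0,"rx":0,"ry":0,"rz":0,"grip":1},{"dx":0,"dy":0,"dz":0.1,"rx":0,"ry":0,"rz":0,"grip":1},{"dx":0,"dy":0,"dz":0.25,"rx":0,"ry":0,"rz":0,"grip":1},{"dx":0,"dy":0,"dz":0.36,"rx":0,"ry":0,"rz":0,"grip":1},{"dx":0,"dy":0,"dz":0.36,"rx":0,"ry":0,"rz":0,"grip":1}]'
python3 t.py 430 33 150 3.5386
```

```text
clock: 20.08
eef_pos: [337.0, 275.4, 6.8]
tool_rot: [-3.141, 0.001, 2.823]
force: [-0.2, -1.4, 6.7]
width: 64.9
gripper_force: 66.6
clock: 20.7
eef_pos: [338.0, 277.0, 153.0]
tool_rot: [3.137, 0.003, 2.822]
force: [0.4, 0.2, -1.4]
width: 64.9
gripper_force: 67.6
clock 20.7 pos [338. 277. 153.] rot [3.137e+00 3.000e-03 2.822e+00] F [ 0.4  0.2 -1.4] w 64.9
dxyz [ 0.2299 -0.6101 -0.0074] rz 0.114 deg 41.0 q7 -0.47
```

```bash
python3 -m creep '[{"dx":0.23,"dy":-0.61,"dz":0,"rx":0,"ry":0,"rz":0.114,"grip":1},{"dx":0.23,"dy":-0.61,"dz":0,"rx":0,"ry":0,"rz":0.114,"grip":1},{"dx":0.23,"dy":-0.61,"dz":0,"rx":0,"ry":0,"rz":0.114,"grip":1},{"dx":0.23,"dy":-0.61,"dz":0,"rx":0,"ry":0,"rz":0.114,"grip":1},{"dx":0.23,"dy":-0.61,"dz":0,"rx":0,"ry":0,"rz":0.114,"grip":1}]'
python3 t.py 430 33 107 3.5386
```

```text
clock: 21.32
eef_pos: [428.6, 29.2, 149.2]
tool_rot: [3.141, -0.002, -2.742]
force: [0.0, 0.2, -0.9]
width: 64.9
gripper_force: 67.4
clock 21.32 pos [428.6  29.2 149.2] rot [ 3.141e+00 -2.000e-03 -2.742e+00] F [ 0.   0.2 -0.9] w 64.9
dxyz [ 0.0035  0.0094 -0.1054] rz -0.0003 deg -0.1 q7 0.81
```

```bash
python3 -m creep '[{"dx":0.003,"dy":0.008,"dz":-0.05,"rx":0,"ry":0,"rz":0,"grip":1},{"dx":0.003,"dy":0.008,"dz":-0.1,"rx":0,"ry":0,"rz":0,"grip":1},{"dx":0.003,"dy":0.008,"dz":-0.105,"rx":0,"ry":0,"rz":0,"grip":1},{"dx":0.003,"dy":0.008,"dz":-0.105,"rx":0,"ry":0,"rz":0,"grip":1},{"dx":0.003,"dy":0.008,"dz":-0.105,"rx":0,"ry":0,"rz":0,"grip":1}]'
python3 t.py 430 33 90 3.5386
python3 - <<'E'
from h import *
I=[get_image(n) for n in('top','side')]
cv2.imwrite('pics/p4.png',np.hstack([cv2.resize(I[0][156:236,216:296],(400,400)),cv2.resize(I[1][150:230,222:302],(400,400))])[:,:,::-1])
E
```

```text
clock: 21.95
eef_pos: [430.4, 35.1, 108.8]
tool_rot: [-3.141, 0.001, -2.744]
force: [0.3, 0.4, -0.9]
width: 64.5
gripper_force: 67.4
clock 21.95 pos [430.4  35.1 108.8] rot [-3.141e+00  1.000e-03 -2.744e+00] F [ 0.3  0.4 -0.9] w 64.5
dxyz [-0.001  -0.0054 -0.0469] rz -0.0001 deg -0.1 q7 0.7
```

View pics/p4.png

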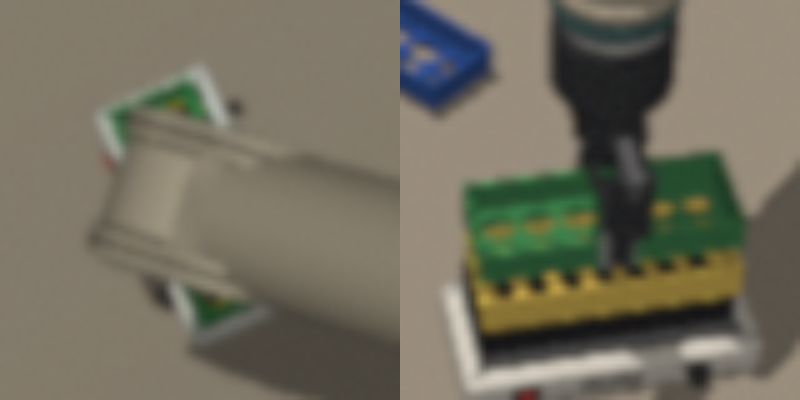

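Green is aligned over yellow, which sits flush. Lowering.

```bash
python3 -m creep '[{"dx":-0.001,"dy":-0.004,"dz":-0.015,"rx":0,"ry":0,"rz":0,"grip":1},{"dx":-0.001,"dy":-0.004,"dz":-0.027,"rx":0,"ry":0,"rz":0,"grip":1},{"dx":-0.001,"dy":-0.004,"dz":-0.036,"rx":0,"ry":0,"rz":0,"grip":1},{"dx":-0.001,"dy":-0.004,"dz":-0.042,"rx":0,"ry":0,"rz":0,"grip":1},{"dx":-0.001,"dy":-0.004,"dz":-0.046,"rx":0,"ry":0,"rz":0,"grip":1}]'
python3 -m creep '[{"dx":0,"dy":0,"dz":0,"rx":0,"ry":0,"rz":0,"grip":1},{"dx":0,"dy":0,"dz":0,"rx":0,"ry":0,"rz":0,"grip":1},{"dx":0,"dy":0,"dz":-0.002,"rx":0,"ry":0,"rz":0,"grip":1},{"dx":0,"dy":0,"dz":-0.002,"rx":0,"ry":0,"rz":0,"grip":1},{"dx":0,"dy":0,"dz":-0.002,"rx":0,"ry":0,"rz":0,"grip":1}]'
```

```text
clock: 22.68
eef_pos: [429.7, 33.3, 89.8]
tool_rot: [3.142, -0.0, -2.744]
force: [-2.8, -1.8, 16.8]
width: 65.0
gripper_force: 69.6
clock: 23.3
eef_pos: [429.8, 33.3, 89.8]
tool_rot: [-3.141, 0.0, -2.744]
force: [-2.2, -0.9, 10.2]
width: 64.9
gripper_force: 68.7
```

```bash
python3 -m creep '[{"dx":0,"dy":0,"dz":0.001,"rx":0,"ry":0,"rz":0,"grip":-1},{"dx":0,"dy":0,"dz":0.001,"rx":0,"ry":0,"rz":0,"grip":-1},{"dx":0,"dy":0,"dz":0.001,"rx":0,"ry":0,"rz":0,"grip":-1},{"dx":0,"dy":0,"dz":0.1,"rx":0,"ry":0,"rz":0,"grip":-1},{"dx":0,"dy":0,"dz":0.22,"rx":0,"ry":0,"rz":0,"grip":-1}]'
python3 -m creep '[{"dx":0.45,"dy":-0.56,"dz":0,"rx":0,"ry":0,"rz":-0.148,"grip":-1},{"dx":0.45,"dy":-0.56,"dz":0,"rx":0,"ry":0,"rz":-0.148,"grip":-1},{"dx":0.45,"dy":-0.56,"dz":0,"rx":0,"ry":0,"rz":-0.148,"grip":-1},{"dx":0.45,"dy":-0.56,"dz":0,"rx":0,"ry":0,"rz":-0.148,"grip":-1},{"dx":0.45,"dy":-0.56,"dz":0,"rx":0,"ry":0,"rz":-0.148,"grip":-1}]'
python3 t.py 646.3 -232.2 60 2.607
python3 - <<'E'
from h import *
measure({'blue':((323,141),(219,156))})
E
```

```text
clock: 23.92
eef_pos: [428.9, 33.3, 177.3]
tool_rot: [3.139, -0.002, -2.744]
force: [0.6, -0.2, 0.4]
width: 85.4
gripper_force: 0.0
clock: 24.55
eef_pos: [610.8, -194.3, 176.4]
tool_rot: [-3.141, 0.0, 2.599]
force: [0.1, 0.5, -0.8]
width: 85.4
gripper_force: 0.0
clock 24.55 pos [ 610.8 -194.3  176.4] rot [-3.141  0.     2.599] F [ 0.1  0.5 -0.8] w 85.4
dxyz [ 0.0888 -0.0947 -0.2911] rz 0.0012 deg 0.4 q7 0.68
blue tri [ 618.2 -197.3   46.3] gap 37.6 top@z [ 602.8 -204.5] side@z [ 645.7 -224.3]
    top [ 603.8 -205.8] [71.1 66.5] yaw -0.558
    side [ 648.9 -226.9] [185.8  79.6] yaw -0.529
```

```bash
python3 -m creep '[{"dx":0.088,"dy":-0.094,"dz":0,"rx":0,"ry":0,"rz":0.001,"grip":-1},{"dx":0.088,"dy":-0.094,"dz":-0.1,"rx":0,"ry":0,"rz":0.001,"grip":-1},{"dx":0.088,"dy":-0.094,"dz":-0.22,"rx":0,"ry":0,"rz":0.001,"grip":-1},{"dx":0.088,"dy":-0.094,"dz":-0.3,"rx":0,"ry":0,"rz":0.001,"grip":-1},{"dx":0.088,"dy":-0.094,"dz":-0.3,"rx":0,"ry":0,"rz":0.001,"grip":-1}]'
python3 t.py 646.3 -232.2 7 2.607
```

```text
clock: 25.28
eef_pos: [642.4, -227.1, 54.3]
tool_rot: [-3.14, -0.006, 2.618]
force: [-0.5, 0.4, 0.2]
width: 85.4
gripper_force: 0.0
clock 25.27 pos [ 642.4 -227.1   54.3] rot [-3.14  -0.006  2.618] F [-0.5  0.4  0.2] w 85.4
dxyz [ 0.0098 -0.0128 -0.1182] rz -0.0017 deg -0.6 q7 0.69
```

```bash
python3 -m creep '[{"dx":0.009,"dy":-0.012,"dz":-0.03,"rx":0,"ry":0,"rz":-0.001,"grip":-1},{"dx":0.009,"dy":-0.012,"dz":-0.07,"rx":0,"ry":0,"rz":-0.001,"grip":-1},{"dx":0.009,"dy":-0.012,"dz":-0.1,"rx":0,"ry":0,"rz":-0.001,"grip":-1},{"dx":0.009,"dy":-0.012,"dz":-0.1,"rx":0,"ry":0,"rz":-0.001,"grip":-1},{"dx":0.009,"dy":-0.012,"dz":-0.1,"rx":0,"ry":0,"rz":-0.001,"grip":-1}]'
python3 t.py 646.3 -232.2 7 2.607
```

```text
clock: 25.9
eef_pos: [648.8, -233.0, 17.4]
tool_rot: [3.141, 0.0, 2.609]
force: [-0.3, -0.1, 0.1]
width: 85.8
gripper_force: 0.0
clock 25.9 pos [ 648.8 -233.    17.4] rot [3.141 0.    2.609] F [-0.3 -0.1  0.1] w 85.8
dxyz [-0.0063  0.0019 -0.0261] rz -0.0004 deg -0.1 q7 0.67
```

```bash
python3 -m creep '[{"dx":-0.006,"dy":0.002,"dz":-0.025,"rx":0,"ry":0,"rz":0,"grip":-1},{"dx":-0.006,"dy":0.002,"dz":-0.025,"rx":0,"ry":0,"rz":0,"grip":-1},{"dx":-0.006,"dy":0.002,"dz":-0.025,"rx":0,"ry":0,"rz":0,"grip":1},{"dx":-0.006,"dy":0.002,"dz":-0.025,"rx":0,"ry":0,"rz":0,"grip":1},{"dx":-0.006,"dy":0.002,"dz":-0.025,"rx":0,"ry":0,"rz":0,"grip":1}]'
python3 -m creep '[{"dx":0,"dy":0,"dz":0,"rx":0,"ry":0,"rz":0,"grip":1},{"dx":0,"dy":0,"dz":0,"rx":0,"ry":0,"rz":0,"grip":1},{"dx":0,"dy":0,"dz":0,"rx":0,"ry":0,"rz":0,"grip":1},{"dx":0,"dy":0,"dz":0,"rx":0,"ry":0,"rz":0,"grip":1},{"dx":0,"dy":0,"dz":0,"rx":0,"ry":0,"rz":0,"grip":1}]'
python3 -m creep '[{"dx":0,"dy":0,"dz":0.1,"rx":0,"ry":0,"rz":0,"grip":1},{"dx":0,"dy":0,"dz":0.2,"rx":0,"ry":0,"rz":0,"grip":1},{"dx":0,"dy":0,"dz":0.3,"rx":0,"ry":0,"rz":0,"grip":1},{"dx":0,"dy":0,"dz":0.43,"rx":0,"ry":0,"rz":0,"grip":1},{"dx":0,"dy":0,"dz":0.43,"rx":0,"ry":0,"rz":0,"grip":1}]'
python3 t.py 430 33 180 3.5386
```

```text
clock: 26.52
eef_pos: [646.6, -232.3, 7.7]
tool_rot: [3.141, 0.001, 2.609]
force: [-0.1, -0.0, 2.4]
width: 64.8
gripper_force: 68.7
clock: 27.15
eef_pos: [646.6, -232.3, 7.7]
tool_rot: [3.141, 0.001, 2.609]
force: [0.4, -0.6, 5.6]
width: 64.9
gripper_force: 68.8
clock: 27.78
eef_pos: [648.4, -232.3, 183.2]
tool_rot: [3.139, 0.006, 2.609]
force: [-0.4, -0.7, -1.6]
width: 64.5
gripper_force: 68.3
clock 27.77 pos [ 648.4 -232.3  183.2] rot [3.139 0.006 2.609] F [-0.4 -0.7 -1.6] w 64.5
dxyz [-0.546   0.6632 -0.0079] rz 0.148 deg 53.3 q7 0.78
```

```bash
python3 -m creep '[{"dx":-0.35,"dy":0.42,"dz":0,"rx":0,"ry":0,"rz":0.13,"grip":1},{"dx":-0.35,"dy":0.42,"dz":0,"rx":0,"ry":0,"rz":0.13,"grip":1},{"dx":-0.35,"dy":0.42,"dz":0,"rx":0,"ry":0,"rz":0.13,"grip":1},{"dx":-0.35,"dy":0.42,"dz":0,"rx":0,"ry":0,"rz":0.13,"grip":1},{"dx":-0.35,"dy":0.42,"dz":0,"rx":0,"ry":0,"rz":0.13,"grip":1}]' >/dev/null
python3 -m creep '[{"dx":-0.194,"dy":0.243,"dz":0,"rx":0,"ry":0,"rz":0.018,"grip":1},{"dx":-0.194,"dy":0.243,"dz":0,"rx":0,"ry":0,"rz":0.018,"grip":1},{"dx":-0.194,"dy":0.243,"dz":0,"rx":0,"ry":0,"rz":0.018,"grip":1},{"dx":-0.194,"dy":0.243,"dz":0,"rx":0,"ry":0,"rz":0.018,"grip":1},{"dx":-0.194,"dy":0.243,"dz":0,"rx":0,"ry":0,"rz":0.018,"grip":1}]'
python3 t.py 430 33 133 3.5386
```

```text
clock: 29.02
eef_pos: [429.0, 31.7, 178.5]
tool_rot: [3.141, -0.001, -2.747]
force: [0.1, -0.8, -2.1]
width: 65.1
gripper_force: 68.2
clock 29.02 pos [429.   31.7 178.5] rot [ 3.141e+00 -1.000e-03 -2.747e+00] F [ 0.1 -0.8 -2.1] w 65.1
dxyz [ 0.0026  0.0032 -0.1139] rz 0.0003 deg 0.1 q7 0.93
```

```bash
python3 -m creep '[{"dx":0.002,"dy":0.003,"dz":-0.05,"rx":0,"ry":0,"rz":0.0003,"grip":1},{"dx":0.002,"dy":0.003,"dz":-0.1,"rx":0,"ry":0,"rz":0.0003,"grip":1},{"dx":0.002,"dy":0.003,"dz":-0.112,"rx":0,"ry":0,"rz":0.0003,"grip":1},{"dx":0.002,"dy":0.003,"dz":-0.112,"rx":0,"ry":0,"rz":0.0003,"grip":1},{"dx":0.002,"dy":0.003,"dz":-0.112,"rx":0,"ry":0,"rz":0.0003,"grip":1}]'
python3 t.py 430 33 116.7 3.5386
python3 - <<'E'
from h import *
I=[get_image(n) for n in('top','side')]
cv2.imwrite('pics/p5.png',np.hstack([cv2.resize(I[0][156:236,216:296],(400,400)),cv2.resize(I[1][140:220,222:302],(400,400))])[:,:,::-1])
E
```

```text
clock: 29.65
eef_pos: [429.8, 34.1, 134.8]
tool_rot: [-3.142, 0.001, -2.743]
force: [-0.2, 0.7, -2.0]
width: 64.9
gripper_force: 68.1
clock 29.65 pos [429.8  34.1 134.8] rot [-3.142e+00  1.000e-03 -2.743e+00] F [-0.2  0.7 -2. ] w 64.9
dxyz [ 0.0004 -0.0026 -0.0452] rz -0.0003 deg -0.1 q7 0.83
```

View pics/p5.png

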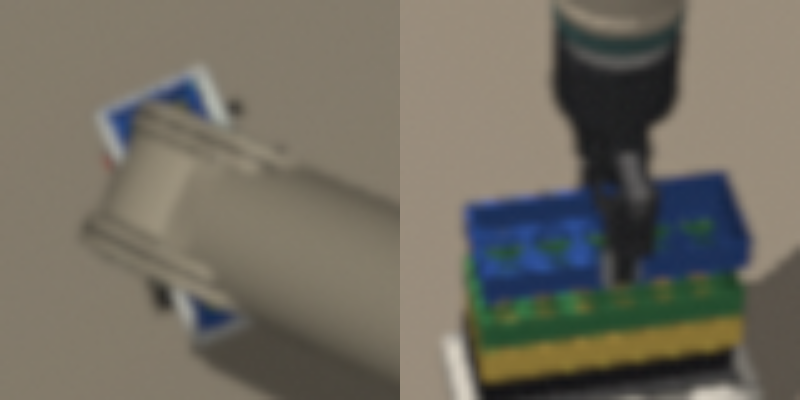

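Blue is aligned and green is flush on yellow. Lowering.

```bash
python3 -m creep '[{"dx":0.001,"dy":-0.002,"dz":-0.015,"rx":0,"ry":0,"rz":0,"grip":1},{"dx":0.001,"dy":-0.002,"dz":-0.026,"rx":0,"ry":0,"rz":0,"grip":1},{"dx":0.001,"dy":-0.002,"dz":-0.034,"rx":0,"ry":0,"rz":0,"grip":1},{"dx":0.001,"dy":-0.002,"dz":-0.04,"rx":0,"ry":0,"rz":0,"grip":1},{"dx":0.001,"dy":-0.002,"dz":-0.044,"rx":0,"ry":0,"rz":0,"grip":1}]'
python3 -m creep '[{"dx":0,"dy":0,"dz":-0.001,"rx":0,"ry":0,"rz":0,"grip":1},{"dx":0,"dy":0,"dz":-0.001,"rx":0,"ry":0,"rz":0,"grip":1},{"dx":0,"dy":0,"dz":-0.003,"rx":0,"ry":0,"rz":0,"grip":1},{"dx":0,"dy":0,"dz":-0.003,"rx":0,"ry":0,"rz":0,"grip":1},{"dx":0,"dy":0,"dz":-0.003,"rx":0,"ry":0,"rz":0,"grip":1}]'
```

```text
clock: 30.38
eef_pos: [429.7, 33.3, 116.6]
tool_rot: [3.141, -0.0, -2.742]
force: [-0.4, -1.1, 1.3]
width: 64.8
gripper_force: 68.5
clock: 31.0
eef_pos: [429.7, 33.3, 116.5]
tool_rot: [-3.14, 0.0, -2.742]
force: [-4.0, -1.3, 15.1]
width: 64.6
gripper_force: 70.3
```

Seated at 116.5 mm, as predicted. Releasing and moving clear.

```bash
python3 -m creep '[{"dx":0,"dy":0,"dz":0.001,"rx":0,"ry":0,"rz":0,"grip":-1},{"dx":0,"dy":0,"dz":0.001,"rx":0,"ry":0,"rz":0,"grip":-1},{"dx":0,"dy":0,"dz":0.001,"rx":0,"ry":0,"rz":0,"grip":-1},{"dx":0,"dy":0,"dz":0.1,"rx":0,"ry":0,"rz":0,"grip":-1},{"dx":0,"dy":0,"dz":0.22,"rx":0,"ry":0,"rz":0,"grip":-1}]'
python3 -m creep '[{"dx":0,"dy":-0.7,"dz":0.1,"rx":0,"ry":0,"rz":0,"grip":-1},{"dx":0,"dy":-0.7,"dz":0.1,"rx":0,"ry":0,"rz":0,"grip":-1},{"dx":0,"dy":-0.7,"dz":0.1,"rx":0,"ry":0,"rz":0,"grip":-1},{"dx":0,"dy":-0.7,"dz":0.1,"rx":0,"ry":0,"rz":0,"grip":-1},{"dx":0,"dy":-0.7,"dz":0.1,"rx":0,"ry":0,"rz":0,"grip":-1}]'
python3 - <<'E'
from h import *
I=measure({'blue':((256,196),(262,190))},zc=130)
cv2.imwrite('pics/end.png',np.hstack([cv2.resize(I['top'],(400,300)),cv2.resize(I['side'][160:250,202:322],(400,300))])[:,:,::-1])
E
```

```text
clock: 31.62
eef_pos: [429.0, 33.2, 203.8]
tool_rot: [3.14, -0.002, -2.742]
force: [0.8, -1.1, -0.3]
width: 85.4
gripper_force: 0.0
clock: 32.25
eef_pos: [428.9, -250.7, 243.3]
tool_rot: [-3.141, -0.001, -2.747]
force: [0.3, 0.4, -1.2]
width: 85.3
gripper_force: 0.0
blue tri [430.   32.2 124.3] gap 3.6 top@z [428.2  31.8] side@z [431.   38.1]
    top [428.4  31.9] [169.3  63.6] yaw 0.398
    side [430.4  36.7] [173.4  87.4] yaw 0.402
```

View pics/end.png

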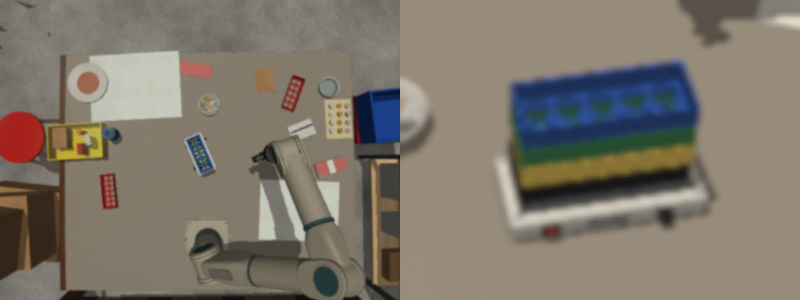

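The finished stack, at about (200,155) in the left view, is flush and level: black, yellow, green, blue. The bystanders haven't moved, and the robot is clear.

```bash
python3 -c "
from cell import ctrl
print(ctrl.finish_job())"
```

```text
the job is handed in; nothing more can be done
None
```

The coin sorter is assembled on its shaker base (pan, then yellow, green and blue sieves), each seated at the height expected for fully home, everything released, and I handed the job in at about 32 s on the robot's clock.

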